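# Fit the centrifuge rotor on its keyed spindle

## Task

Fit the round eight-hole rotor onto the spindle of the bench centrifuge: set it over the shaft and turn it gently, without forcing it down, until the two tabs under its hub drop into the keyways of the drive collar and it is fully home and level. Then let go of it, and leave everything else on the bench where it is.

Things in the scene. Friction and masses are not known exactly. Their poses are not given: they have to be found in the camera images.
- rotor: Round aluminium rotor, 100 mm across, 34 mm high to its flat deck, sloping rim with eight dark tube holes, loose and upright on the bench, 0.19 to 0.30 kg. On the deck stands a black lift bar. Origin: on its axis at the lower edge of the skirt on which it stands; z up, x along the lift bar.
- rotor_bar (a point): Grip point on the rotor axis, 55 mm above the rotor's origin, in the black lift bar: 44 mm long (rotor x), 14 mm wide (rotor y), from 34 to 66 mm above the origin, free all round above the deck.
- rotor_hub (a point): Centre of the hub's lower face under the rotor, 8 mm above its origin. A blind bore 14.5 mm wide runs 22 mm up from it. Two drive tabs, one each side of the bore in line with the lift bar (rotor x, 14 to 20 mm from the axis, 6 mm wide), reach 5 mm below this face. Either way round fits.
- centrifuge: Round white bench centrifuge, 184 mm across, rim 112 mm high, fixed. Control block at its front (-x); clear dome lid at its back (+x), left open, some 90 mm and more from the spindle axis, up to 285 mm high; it stays open. Bowl 128 mm wide at the rim, its floor 85 mm above the bench. Origin: on the spindle axis at bench height, z up.
- spindle_top (a point): Tip of the steel spindle, 121 mm above the bench, in the middle of the bowl: shaft 12 mm in diameter, its top 8 mm tapering to 5 mm. The spindle can be turned, but drag holds it against 0.18 N m: a rotor pressed down with more than some 15 N just drags it round. Over 40 N between rotor and centrifuge is forcing.
- spindle_collar (a point): Centre of the flat top of the drive collar at the shaft's foot, 99 mm above the bench, 44 mm in diameter, with a slot 8.5 mm wide and 8.5 mm deep right across: the two keyways. The slot's angle is not measured: anywhere within 0.95 rad either side of the centrifuge's x axis. Rotor tabs off the slot rest on this top; they drop in within about 3 degrees of it.
- spindle_seat (a point): Point on the spindle axis, 91 mm above the bench, where the rotor's origin lies when the rotor is fully home (hub face on the collar, tabs in the keyways). With its tabs resting on the collar the rotor is 5 mm higher. Fixed on the centrifuge, with its axes.
- strip_rotor: Bystander: flat aluminium strip rotor, 100 x 76 mm, two straight frames on a cross-bar and a small round black knob 42 mm high; origin at its centre underneath. Stands near the round rotor; leave it.
- tube_rack: Bystander: white tube rack 84 x 150 x 50 mm, origin at its centre underneath.
- slide_box: Bystander: grey slide box 98 x 175 x 34 mm, origin at its centre underneath.
- petri_dishes: Bystander: stack of three clear Petri dishes, 92 mm across, 46 mm high, origin at its centre underneath.
- reagent_bottle: Bystander: amber bottle, 64 mm across, 150 mm high, origin at its centre underneath.
- beaker: Bystander: glass beaker, 72 mm across, 85 mm high, origin at its centre underneath.
- tip_box: Bystander: white box of pipette tips with clear lid, 87 x 122 x 67 mm, origin at its centre underneath.
- cover_glass_box: Bystander: small cardboard box of cover glasses, 42 x 64 x 18 mm, origin at its centre underneath.
There are look-alikes about, which are no part of the job. What is shaped like the rotor but purple is not meant.

How it is judged:
By the outcome, as a careful person would: the job done as asked, in the order asked, and still so for the second after the job is handed in, with the robot touching nothing.
It also fails if it takes over 67 s, if anything falls off the work surface, if the arm or the gripper's body presses on something with over 40 N, if the wrist force passes 120 N, or if a joint passes its speed limit or range.

## Robot

A 6-joint arm with a two-finger parallel gripper is mounted at the origin on the work surface. World frame = base frame: x ahead of the robot, y to its left, z up, the work surface at z = 0. Lengths are in m, angles in rad, forces in N, time in s.
With the tool pointing down it reaches from about 0.425 to 0.95 m from the base axis. Payload 3.5 kg.
Tool frame: the origin (TCP) lies at the very end of the fingers, on their centre line; the grasp point (between the pads) lies behind it (ctrl.grasp_offset is the z of the grasp point in the tool frame, in m); z points along the fingers, x is the direction in which the jaws open and shut, and the axes are right-handed (so a half turn about z gives the same grasp; the last joint's range is limited). The gripper opens to 85 mm and grips with 20 to 120 N. Pads are 22 mm wide; open, the fingers measure 114 mm over their backs; the gripper's body (76 mm by 85 mm) begins 54 mm behind the grasp point. The pads swing forward as they close: fully open they stand 13 mm farther back than shut.
Start: joints at [0.986, 0.286, 1.577, -0, 1.279, -0.15], TCP at [0.284, 0.612, 0.231] pointing down, gripper open.
Joint ranges: [-2.77, 2.77], [-0.9, 2.22], [0.21, 2.48], [-1.53, 4.67], [0.24, 2.81], [-2.84, 2.84]. Speed limits (rad/s): [2.79, 2.79, 3.14, 3.14, 3.14, 3.14].

## Interface

Orientations are given as a unit quaternion [x, y, z, w].
In Python, from plant import ctrl gives the robot as it stands.
- The arm moves only by the shell command python3 -m jog 'ROWS' [FORCE]. ROWS is JSON, a list of rows, each an object with "grip": the closure, from 0 (fully open) to 1 (shut); "xyz": the shift along the tool's x, y, z in m, a list of three; "dr": the turn, a rotation vector about the tool's x, y, z in rad, a list of three. A call has 1 to 12 rows; each row is the pose to reach, as a shift and turn from the pose commanded when the call began, along the tool's axes at that moment; what a row does not reach only later rows make up. A row lasts 1/12 s, in which the tool goes at most 41.7 mm and 7.16 degrees, less where a joint would pass 70% of its speed; a pose out of reach is approached as far as the arm can. A call with a gripper value outside its range is refused whole. The fingers move at their own pace and stop on an object; FORCE is the grip in N (left out, the last holds). Time passes only in rows, so rows that repeat a pose let the fingers close. It gives the time, the measured TCP pose, the force and the opening at its end, in the units of the state.
- ctrl.get_state(): the state, without advancing time (a new reading comes with each control period).
- ctrl.read_camera(name): name is "scene" or "top" or "wrist"; returns the picture (400x640x3 uint8, red, green, blue); there is no depth.
- ctrl.get_calibration(name): a dict with "mtx" (3x3 intrinsics, pixels), "R" (3x3) and "t" (3): a world point X has camera coordinates R X + t; the wrist camera has in their place "hand_eye" (4x4, takes a point from camera to tool coordinates, whose origin is the TCP and whose axes are the tool frame's). Camera axes: x right, y down, z forward; pixel columns grow to the right and rows downward; lengths in m; the calibration is good to about 2 mm. A picture is of the moment at which its call begins: read the wrist's pose just before it. get_calibration takes no time and is no camera call.
- ctrl.sign_off(): hands the job in, once; it reports no verdict.
The state is a dict: "time": time; "qpos": joint angles; "dq": joint speeds; "joint_efforts": joint torques, N m; "eef_pos": TCP position; "tcp_rot": TCP orientation; "contact_force": force on the tool from outside, world axes, zero at the start; "wrist_torque": the same for the moment, N m; "opening": opening from 0.0 (shut) to 1.0 (fully open).
Only numpy, scipy, OpenCV 4.12 (cv2) and the standard library are available. Lean on these libraries where they do the work, as an engineer would, in place of code of your own. Each camera call takes 0.05 s, during which the arm holds its last target.

## Working session

There is one attempt and no reset: what is moved stays moved. The work goes in short steps, Python scripts to look and compute and a shell command to move; the robot and the scene stay as the last step left them, time stands still between calls to the robot, and variables do not carry over. Pictures are saved under pics/ and viewed, and the job is handed in when it is done.

```bash
ls; mkdir -p pics; python3 - <<'E'
from plant import ctrl
import cv2
for n in ("scene","top","wrist"):
    cv2.imwrite(f"pics/{n}0.png",ctrl.read_camera(n)[:,:,::-1])
    c=ctrl.get_calibration(n); print(n,{k:v.round(4).tolist() if hasattr(v,'round') else v for k,v in c.items()})
s=ctrl.get_state();print({k:s[k] for k in("time","eef_pos","tcp_rot","contact_force","opening")},ctrl.grasp_offset)
E
```

```text
pics
scene {'mtx': [[427.2972, 0.0, 317.6538], [0.0, 427.2972, 197.2346], [0.0, 0.0, 1.0]], 'R': [[-0.3264, 0.9452, -0.0127], [0.7749, 0.2599, -0.5762], [-0.5413, -0.1979, -0.8172]], 't': [0.1297, -0.367, 1.6654]}
top {'mtx': [[414.8064, 0.0, 317.5702], [0.0, 414.8064, 211.0262], [0.0, 0.0, 1.0]], 'R': [[-0.0175, -0.9995, -0.0255], [-0.9973, 0.0193, -0.0713], [0.0718, 0.0242, -0.9971]], 't': [0.0498, 0.5454, 1.2101]}
wrist {'mtx': [[286.9475, 0.0, 314.6798], [0.0, 286.9475, 195.9074], [0.0, 0.0, 1.0]], 'hand_eye': [[1.0, -0.0002, -0.0001, 0.0008], [0.0002, 0.9488, 0.316, -0.0811], [0.0, -0.316, 0.9488, -0.1442], [0.0, 0.0, 0.0, 1.0]]}
{'time': 0.15, 'eef_pos': array([0.28400899, 0.61177224, 0.23022932]), 'tcp_rot': array([ 8.42981115e-01,  5.37942353e-01, -8.48812746e-04,  3.80963952e-04]), 'contact_force': array([0.39075319, 0.04415072, 0.98144153]), 'opening': 1.0019880325454869} -0.0187
```

View pics/top0.png

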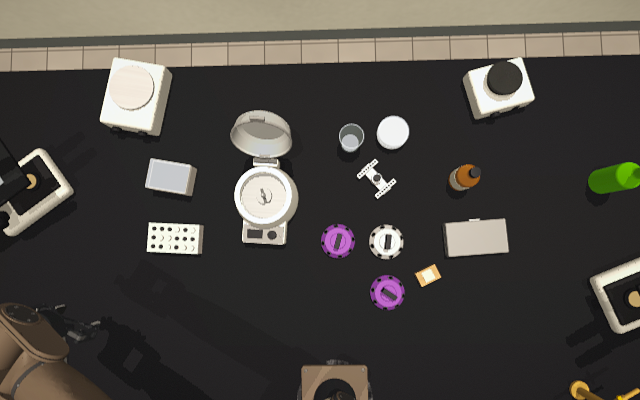

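View pics/scene0.png

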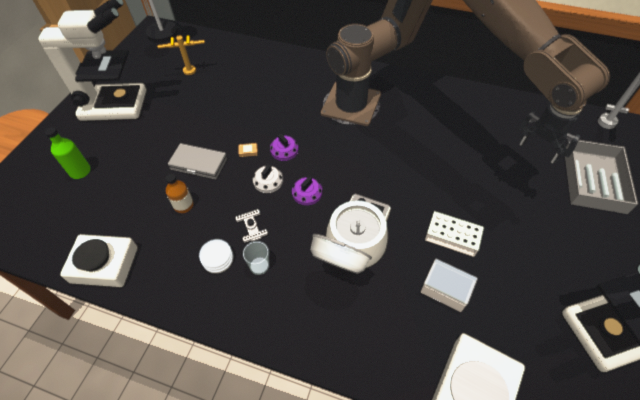

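View pics/wrist0.png

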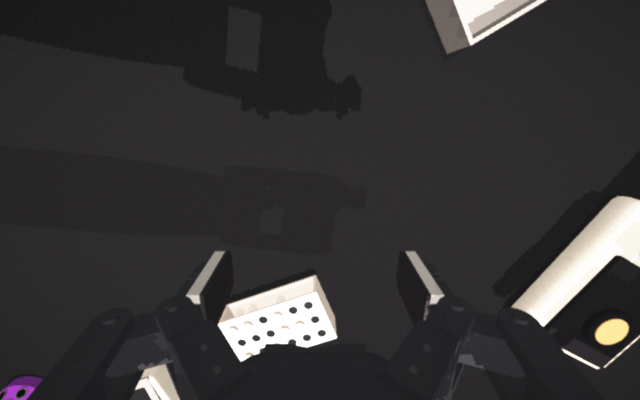

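In the top view, three things are shaped like the rotor: a silver one at (387,242) and purple ones at (338,241) and (387,293). The strip rotor is at (377,178). The silver one is round, aluminium-coloured and has eight holes and a black bar, so it is the one meant. I'll confirm this in an enlarged crop and look at the bowl too.

```bash
python3 - <<'E'
import cv2,numpy as np
t=cv2.imread("pics/top0.png")
a=cv2.resize(t[205:280,350:425],(400,400),interpolation=cv2.INTER_CUBIC)
b=cv2.resize(t[155:230,228:303],(400,400),interpolation=cv2.INTER_CUBIC)
cv2.imwrite("pics/crop0.png",np.hstack([a,b]))
E
```

```text
(no output)
```

View pics/crop0.png

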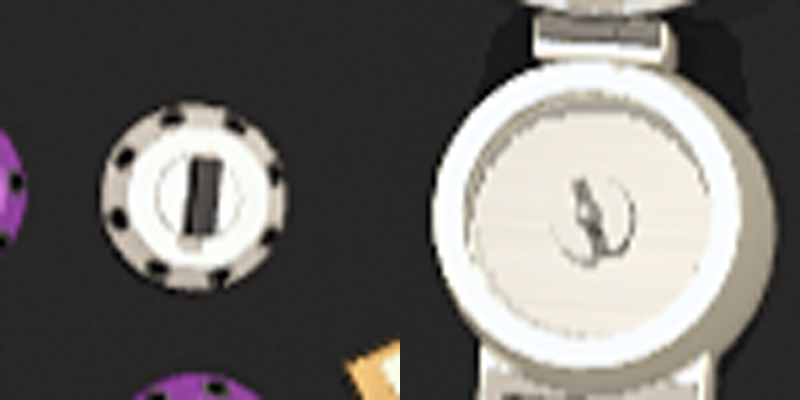

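The crop confirms the silver eight-hole rotor with its black bar at about (388,242). In the bowl the slot can be seen running nearly along world x. Next I'll work out positions.

```bash
cat > h.py <<'E'
import numpy as np,cv2
from plant import ctrl
from scipy.spatial.transform import Rotation as Ro
def cam(n,s=None):
    c=ctrl.get_calibration(n);K=c["mtx"]
    if n=="wrist":
        T=np.eye(4);T[:3,:3]=Ro.from_quat(s["tcp_rot"]).as_matrix();T[:3,3]=s["eef_pos"]
        M=T@c["hand_eye"];return K,M[:3,:3],M[:3,3]
    R=c["R"];return K,R.T,-R.T@c["t"]
def ray(n,px,z,s=None):
    K,R,o=cam(n,s);px=np.atleast_2d(np.asarray(px,float))
    d=(np.c_[px,np.ones(len(px))]@np.linalg.inv(K).T)@R.T
    return o+d*((z-o[2])/d[:,2])[:,None]
def proj(n,X,s=None):
    K,R,o=cam(n,s);p=((np.atleast_2d(X)-o)@R)@K.T;return p[:,:2]/p[:,2:]
def info(s):
    R=Ro.from_quat(s["tcp_rot"]).as_matrix()
    print("t",round(s["time"],2),"p",s["eef_pos"].round(4),"xang",np.degrees(np.arctan2(R[1,0],R[0,0])).round(2),"z",R[:,2].round(4),"F",np.round(s["contact_force"],1),"op",round(s["opening"],3),"q",np.round(s["qpos"],2))
E
python3 - <<'E'
from h import *
info(ctrl.get_state())
t=cv2.imread("pics/top0.png");print(cam("top")[2])
def fit(mask,z,box):
    x0,y0,x1,y1=box
    m=np.zeros_like(mask);m[y0:y1,x0:x1]=mask[y0:y1,x0:x1]
    c=max(cv2.findContours(m,cv2.RETR_EXTERNAL,cv2.CHAIN_APPROX_NONE)[0],key=cv2.contourArea)[:,0]
    P=ray("top",c,z)[:,:2].astype(np.float32)
    return P,c
g=t.min(2);hsv=cv2.cvtColor(t,cv2.COLOR_BGR2HSV)
# rotor deck (bright)
P,c=fit((g>225).astype(np.uint8),0.034,(365,220,410,265));print("deck",cv2.minEnclosingCircle(P),cv2.fitEllipse(P))
P,c=fit(((g<110)).astype(np.uint8),0.066,(378,232,398,253));r=cv2.minAreaRect(P);print("bar",r,len(P), cv2.boxPoints(r))
P,c=fit((g>235).astype(np.uint8),0.112,(230,160,300,228));print("rim",cv2.fitEllipse(P),cv2.minEnclosingCircle(P))
E
```

```text
t 0.15 p [0.284  0.6118 0.2302] xang 65.09 z [-0.001  -0.0016 -1.    ] F [0.4 0.  1. ] op 1.002 q [ 0.99  0.29  1.58 -0.    1.28 -0.15]
[0.45790642 0.00993553 1.24682017]
deck ((0.45251864194869995, -0.1598546952009201), 0.03780391439795494) ((0.4527672231197357, -0.15973441302776337), (0.07275376468896866, 0.0729740709066391), 16.379301071166992)
bar ((0.45254725217819214, -0.15764160454273224), (0.015691891312599182, 0.038671236485242844), 81.23059844970703) 35 [[ 0.4322415  -0.16244796]
 [ 0.47046065 -0.1683437 ]
 [ 0.472853   -0.15283525]
 [ 0.43463385 -0.14693952]]
rim ((0.5882403254508972, 0.18876846134662628), (0.15379835665225983, 0.15501074492931366), 12.179661750793457) ((0.5881375670433044, 0.18873034417629242), 0.07906317710876465)
```

```bash
python3 -m jog '[{"grip":0,"xyz":[-0.12,0.22,0],"dr":[0,0,-0.2]},{"grip":0,"xyz":[-0.12,0.22,0],"dr":[0,0,-0.3]},{"grip":0,"xyz":[-0.12,0.22,0],"dr":[0,0,-0.436]},{"grip":0,"xyz":[-0.12,0.22,0],"dr":[0,0,-0.436]},{"grip":0,"xyz":[-0.12,0.22,0],"dr":[0,0,-0.436]},{"grip":0,"xyz":[-0.12,0.22,0],"dr":[0,0,-0.436]},{"grip":0,"xyz":[-0.256,0.454,0.01],"dr":[0,0,-0.436]},{"grip":0,"xyz":[-0.256,0.454,0.01],"dr":[0,0,-0.436]},{"grip":0,"xyz":[-0.256,0.454,0.01],"dr":[0,0,-0.436]},{"grip":0,"xyz":[-0.256,0.454,0.01],"dr":[0,0,-0.436]},{"grip":0,"xyz":[-0.256,0.454,0.01],"dr":[0,0,-0.436]},{"grip":0,"xyz":[-0.256,0.454,0.01],"dr":[0,0,-0.436]}]'
python3 -c "
from h import *
info(ctrl.get_state())"
```

```text
time: 1.15
eef_pos: [0.5748, 0.2069, 0.2219]
tcp_rot: [0.707, 0.708, -0.0, -0.0]
contact_force: [-0.0, 0.8, 0.4]
opening: 0.998
t 1.15 p [0.5748 0.2069 0.2219] xang 90.07 z [-4.e-04  0.e+00 -1.e+00] F [-0.   0.8  0.4] op 0.998 q [ 0.18  0.15  1.75  0.    1.24 -1.39]
```

```bash
python3 -m jog '[{"grip":0,"xyz":[0,0,0],"dr":[0,0,0]},{"grip":0,"xyz":[0,0,0],"dr":[0,0,0]},{"grip":0,"xyz":[0,0,0],"dr":[0,0,0]}]'
python3 - <<'E'
from h import *
import json
s=ctrl.get_state();im=ctrl.read_camera("wrist")[:,:,::-1];info(s)
cv2.imwrite("pics/w1.png",im)
json.dump({k:np.asarray(s[k]).tolist() for k in("eef_pos","tcp_rot")},open("w1.json","w"))
E
```

```text
time: 1.4
eef_pos: [0.5738, 0.2089, 0.2217]
tcp_rot: [0.707, 0.707, -0.0, -0.001]
contact_force: [-0.0, 0.2, -0.2]
opening: 0.999
t 1.4 p [0.5738 0.2089 0.2217] xang 90.03 z [-1.2e-03  3.0e-04 -1.0e+00] F [-0.   0.2 -0.2] op 0.999 q [ 0.18  0.15  1.75  0.    1.24 -1.39]
```

View pics/w1.png

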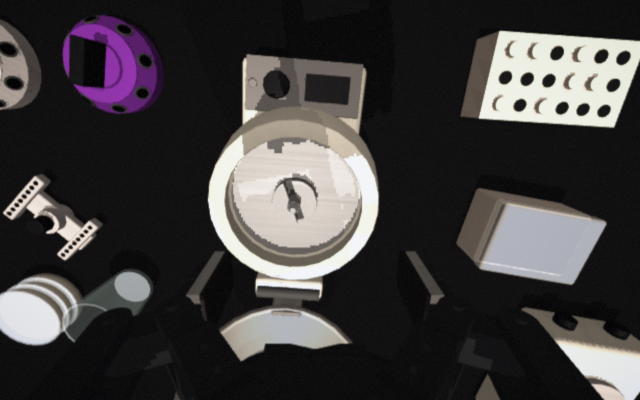

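The wrist view shows the bowl with the collar at about (294,198). The slot runs from upper left to lower right. The lid hinge is at the bottom, towards +x. I'll enlarge it.

```bash
python3 - <<'E'
import cv2
t=cv2.imread("pics/w1.png")
cv2.imwrite("pics/w1c.png",cv2.resize(t[165:235,255:340],None,fx=8,fy=8,interpolation=cv2.INTER_CUBIC))
E
```

```text
(no output)
```

View pics/w1c.png

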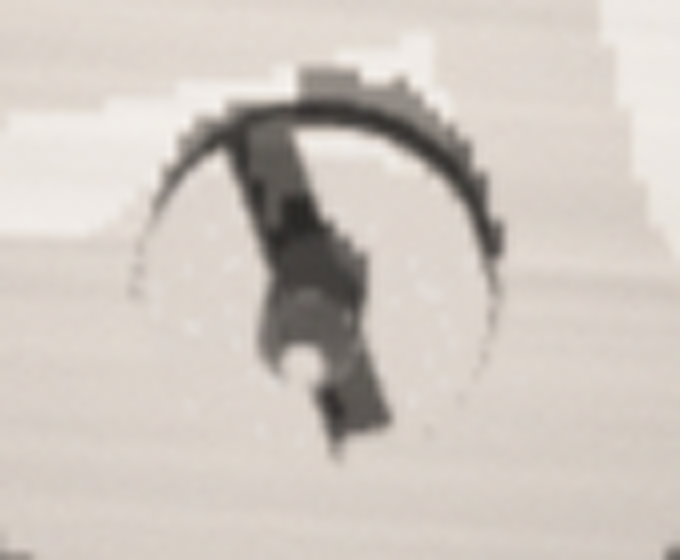

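```bash
python3 - <<'E'
from h import *
import json
s={k:np.array(v) for k,v in json.load(open("w1.json")).items()}
f=lambda p:np.array(p,float)/8+[255-.45,165-.45]
L=ray("wrist",f([[228,148],[268,255],[340,460]]),.099,s);Rr=ray("wrist",f([[290,125],[365,340],[390,425]]),.099,s)
for P in(L,Rr):
    d=P[-1]-P[0];print(np.degrees(np.arctan2(d[1],d[0])),P[:,:2].round(4).tolist())
print("tip",ray("wrist",f([[302,362]]),.121,s))
t=cv2.imread("pics/w1.png")
m=(t.min(2)>150).astype(np.uint8)
# collar ends
print("collar arc pts",ray("wrist",f([[135,290],[497,290],[320,105]]),.099,s).round(4))
top=ray("top",np.array([[580,185],[600,262]])*75/400-[228*0,0]+[0,0],.099) if 0 else 0
# rim ellipse outer
from numpy import array
g=cv2.GaussianBlur(t,(3,3),0).min(2)
for th in (100,):
    m=np.zeros_like(g);m[100:282,200:385]=(g[100:282,200:385]>th)
    c=max(cv2.findContours(m,cv2.RETR_EXTERNAL,cv2.CHAIN_APPROX_NONE)[0],key=cv2.contourArea)[:,0]
    c=c[(c[:,1]>150)&(c[:,1]<265)]
    P=ray("wrist",c,.112,s)[:,:2].astype(np.float32);print(cv2.fitEllipse(P))
E
```

```text
17.293394296272943 [[0.5688, 0.179], [0.5824, 0.1834], [0.6097, 0.1917]]
16.499451883751366 [[0.5659, 0.1865], [0.5935, 0.1951], [0.6049, 0.1981]]
tip [[0.58792175 0.18904474 0.121     ]]
collar arc pts [[0.5869 0.1669 0.099 ]
 [0.5869 0.2115 0.099 ]
 [0.5634 0.1902 0.099 ]]
((0.5871825814247131, 0.1894243061542511), (0.1595064252614975, 0.16303624212741852), 76.45367431640625)
```

```bash
python3 -m jog '[{"grip":0.2,"xyz":[-0.367,-0.131,0.02],"dr":[0,0,0.154]},{"grip":0.2,"xyz":[-0.367,-0.131,0.02],"dr":[0,0,0.154]},{"grip":0.2,"xyz":[-0.367,-0.131,0.02],"dr":[0,0,0.154]},{"grip":0.2,"xyz":[-0.367,-0.131,0.02],"dr":[0,0,0.154]},{"grip":0.2,"xyz":[-0.367,-0.131,0.02],"dr":[0,0,0.154]},{"grip":0.2,"xyz":[-0.367,-0.131,0.02],"dr":[0,0,0.154]},{"grip":0.2,"xyz":[-0.367,-0.131,0.02],"dr":[0,0,0.154]},{"grip":0.2,"xyz":[-0.367,-0.131,0.02],"dr":[0,0,0.154]},{"grip":0.2,"xyz":[-0.367,-0.131,0.02],"dr":[0,0,0.154]},{"grip":0.2,"xyz":[-0.367,-0.131,0.02],"dr":[0,0,0.154]},{"grip":0.2,"xyz":[-0.367,-0.131,0.02],"dr":[0,0,0.154]},{"grip":0.2,"xyz":[-0.367,-0.131,0.02],"dr":[0,0,0.154]}]' >/dev/null
python3 -m jog '[{"grip":0.2,"xyz":[0,0,0],"dr":[0,0,0]},{"grip":0.2,"xyz":[0,0,0],"dr":[0,0,0]},{"grip":0.2,"xyz":[0,0,0],"dr":[0,0,0]}]'
python3 - <<'E'
from h import *
import json
s=ctrl.get_state();im=ctrl.read_camera("wrist")[:,:,::-1];info(s)
cv2.imwrite("pics/w2.png",im)
json.dump({k:np.asarray(s[k]).tolist() for k in("eef_pos","tcp_rot")},open("w2.json","w"))
E
```

```text
time: 2.7
eef_pos: [0.4442, -0.1569, 0.2023]
tcp_rot: [0.758, 0.652, 0.0, -0.0]
contact_force: [0.9, -0.7, 0.2]
opening: 0.799
t 2.7 p [ 0.4442 -0.1569  0.2023] xang 81.4 z [ 1.e-04  2.e-04 -1.e+00] F [ 0.9 -0.7  0.2] op 0.799 q [-0.56 -0.15  2.09  0.    1.2  -1.98]
```

View pics/w2.png

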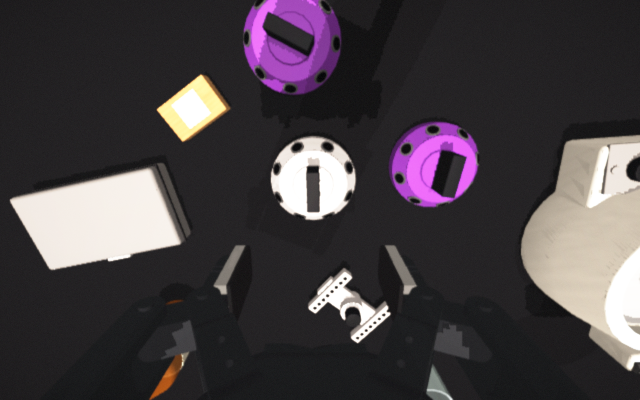

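The silver rotor is at (313,178) with its bar nearly vertical in the image. The neighbouring purple rotor is at (435,165), well clear of the fingers.

```bash
python3 - <<'E'
from h import *
import json
s={k:np.array(v) for k,v in json.load(open("w2.json")).items()}
t=cv2.imread("pics/w2.png");g=t.min(2)
cv2.imwrite("pics/w2c.png",cv2.resize(t[130:225,265:362],None,fx=6,fy=6,interpolation=cv2.INTER_CUBIC))
m=np.zeros_like(g);m[155:220,295:332]=(g[155:220,295:332]<110)
cs=cv2.findContours(m,cv2.RETR_EXTERNAL,cv2.CHAIN_APPROX_NONE)[0];c=max(cs,key=cv2.contourArea)[:,0]
print(cv2.boundingRect(c))
P=ray("wrist",c,.066,s)[:,:2].astype(np.float32);r=cv2.minAreaRect(P);print(r);print(cv2.boxPoints(r))
m=np.zeros_like(g);m[125:230,262:364]=g[125:230,262:364]>205
c=max(cv2.findContours(m,cv2.RETR_EXTERNAL,cv2.CHAIN_APPROX_NONE)[0],key=cv2.contourArea)[:,0]
P=ray("wrist",c,.034,s)[:,:2].astype(np.float32);print("deck",cv2.fitEllipse(P),cv2.minEnclosingCircle(P))
m=np.zeros_like(g);m[125:230,262:364]=g[125:230,262:364]>70
c=max(cv2.findContours(m,cv2.RETR_EXTERNAL,cv2.CHAIN_APPROX_NONE)[0],key=cv2.contourArea)[:,0]
P=ray("wrist",c,.01,s)[:,:2].astype(np.float32);print("outer",cv2.minEnclosingCircle(P))
E
```

```text
(307, 166, 13, 46)
((0.44917845726013184, -0.15861357748508453), (0.01234776433557272, 0.04814688861370087), 80.90558624267578)
[[ 0.4244318  -0.16090477]
 [ 0.47197342 -0.16851494]
 [ 0.4739251  -0.15632239]
 [ 0.4263835  -0.14871222]]
deck ((0.4494342803955078, -0.1593567281961441), (0.08783785253763199, 0.08789880573749542), 25.51359748840332) ((0.44829320907592773, -0.15917831659317017), 0.0470089465379715)
outer ((0.4546029269695282, -0.15968655049800873), 0.05289183557033539)
```

View pics/w2c.png

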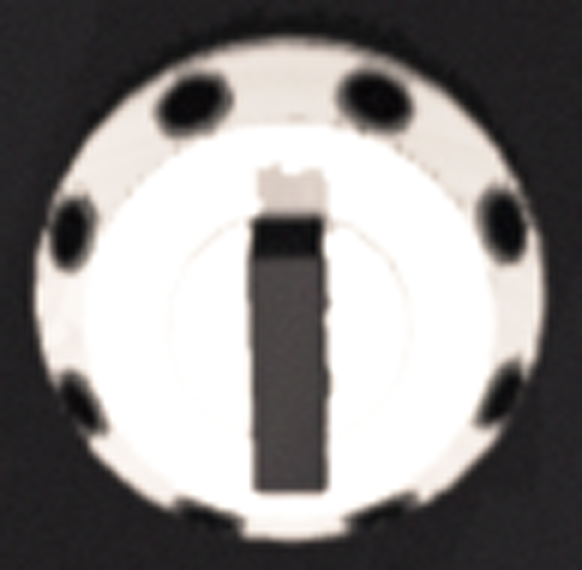

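```bash
python3 - <<'E'
from h import *
import json
s={k:np.array(v) for k,v in json.load(open("w2.json")).items()}
f=lambda p:np.array(p,float)/6+[265-.42,130-.42]
P=ray("wrist",f([[252,258],[321,258],[328,490],[256,490]]),.066,s)[:,:2];print(P.round(4),P.mean(0))
d=(P[2]+P[3]-P[0]-P[1]);print(np.degrees(np.arctan2(d[1],d[0])),np.linalg.norm(d)/2)
C=P.mean(0);C2=C
x=np.array([np.cos(np.radians(81.4)),np.sin(np.radians(81.4))]);y=np.array([x[1],-x[0]])
D=C-s["eef_pos"][:2];print("tool dx,dy",D@x,D@y,"dz",s["eef_pos"][2]-(.055-.0187))
E
```

```text
[[ 0.4311 -0.1624]
 [ 0.4328 -0.151 ]
 [ 0.4742 -0.1559]
 [ 0.4723 -0.1683]] [ 0.45259949 -0.15938964]
-7.434613024441354 0.04162635166971967
tool dx,dy -0.0012132353943958686 0.008725907524478887 dz 0.16596060584061118
```

```bash
python3 -m jog '[{"grip":0.3,"xyz":[-0.001,0.0087,0.04],"dr":[0,0,0]},{"grip":0.3,"xyz":[-0.001,0.0087,0.08],"dr":[0,0,0]},{"grip":0.3,"xyz":[-0.001,0.0087,0.11],"dr":[0,0,0]},{"grip":0.3,"xyz":[-0.001,0.0087,0.13],"dr":[0,0,0]},{"grip":0.3,"xyz":[-0.001,0.0087,0.145],"dr":[0,0,0]},{"grip":0.3,"xyz":[-0.001,0.0087,0.155],"dr":[0,0,0]},{"grip":0.3,"xyz":[-0.001,0.0087,0.163],"dr":[0,0,0]},{"grip":0.3,"xyz":[-0.001,0.0087,0.163],"dr":[0,0,0]},{"grip":0.3,"xyz":[-0.001,0.0087,0.163],"dr":[0,0,0]}]' 60
python3 -c "
from h import *
s=ctrl.get_state();im=ctrl.read_camera('wrist')[:,:,::-1];info(s);cv2.imwrite('pics/w3.png',im)"
```

```text
time: 3.5
eef_pos: [0.4526, -0.1607, 0.0396]
tcp_rot: [0.759, 0.651, 0.0, 0.0]
contact_force: [0.6, 0.3, 0.1]
opening: 0.703
t 3.5 p [ 0.4526 -0.1607  0.0396] xang 81.27 z [ 4.e-04 -3.e-04 -1.e+00] F [0.6 0.3 0.1] op 0.703 q [-0.55  0.12  2.17 -0.    0.85 -1.97]
```

View pics/w3.png

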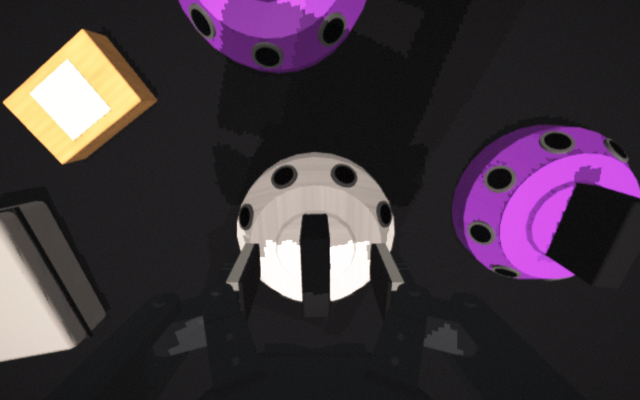

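The jaws straddle the bar, which is centred at (315,265). I'll close and lift.

```bash
python3 -m jog '[{"grip":1,"xyz":[0,0,0],"dr":[0,0,0]},{"grip":1,"xyz":[0,0,0],"dr":[0,0,0]},{"grip":1,"xyz":[0,0,0],"dr":[0,0,0]},{"grip":1,"xyz":[0,0,0],"dr":[0,0,0]},{"grip":1,"xyz":[0,0,0],"dr":[0,0,0]},{"grip":1,"xyz":[0,0,0],"dr":[0,0,0]},{"grip":1,"xyz":[0,0,0],"dr":[0,0,0]},{"grip":1,"xyz":[0,0,0],"dr":[0,0,0]}]' 60
python3 -c "
from h import *
info(ctrl.get_state())"
```

```text
time: 4.22
eef_pos: [0.4527, -0.161, 0.04]
tcp_rot: [0.759, 0.651, 0.0, 0.001]
contact_force: [-1.9, 0.9, 5.8]
opening: 0.149
t 4.22 p [ 0.4527 -0.161   0.04  ] xang 81.24 z [ 1.1e-03 -6.0e-04 -1.0e+00] F [-1.9  0.9  5.8] op 0.149 q [-0.55  0.11  2.17  0.    0.85 -1.97]
```

```bash
python3 -m jog '[{"grip":1,"xyz":[0,0,-0.01],"dr":[0,0,0]},{"grip":1,"xyz":[0,0,-0.03],"dr":[0,0,0]},{"grip":1,"xyz":[0,0,-0.06],"dr":[0,0,0]},{"grip":1,"xyz":[0,0,-0.09],"dr":[0,0,0]},{"grip":1,"xyz":[0,0,-0.12],"dr":[0,0,0]},{"grip":1,"xyz":[0,0,-0.15],"dr":[0,0,0]},{"grip":1,"xyz":[0,0,-0.17],"dr":[0,0,0]},{"grip":1,"xyz":[0,0,-0.18],"dr":[0,0,0]},{"grip":1,"xyz":[0,0,-0.18],"dr":[0,0,0]},{"grip":1,"xyz":[0,0,-0.18],"dr":[0,0,0]}]'
python3 -c "
from h import *
s=ctrl.get_state();im=ctrl.read_camera('wrist')[:,:,::-1];info(s);cv2.imwrite('pics/w4.png',im);cv2.imwrite('pics/s4.png',cv2.resize(ctrl.read_camera('scene')[60:260,220:420,::-1],None,fx=3,fy=3))"
```

```text
time: 5.05
eef_pos: [0.4515, -0.1603, 0.2181]
tcp_rot: [0.759, 0.651, -0.0, -0.001]
contact_force: [-0.9, 1.0, -4.3]
opening: 0.149
t 5.05 p [ 0.4515 -0.1603  0.2181] xang 81.24 z [-1.4e-03  8.0e-04 -1.0e+00] F [-0.9  1.  -4.3] op 0.149 q [-0.55 -0.14  2.06 -0.    1.23 -1.97]
```

View pics/w4.png

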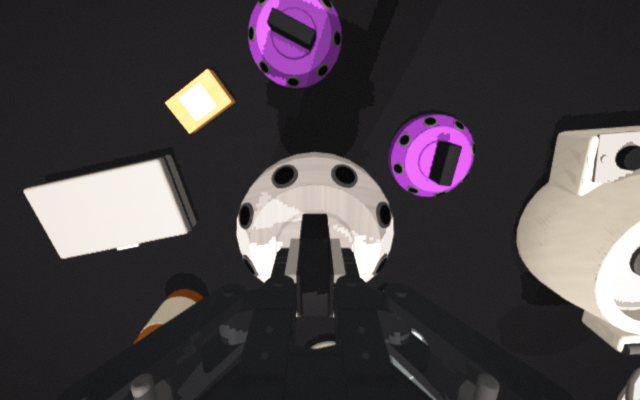

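View pics/s4.png

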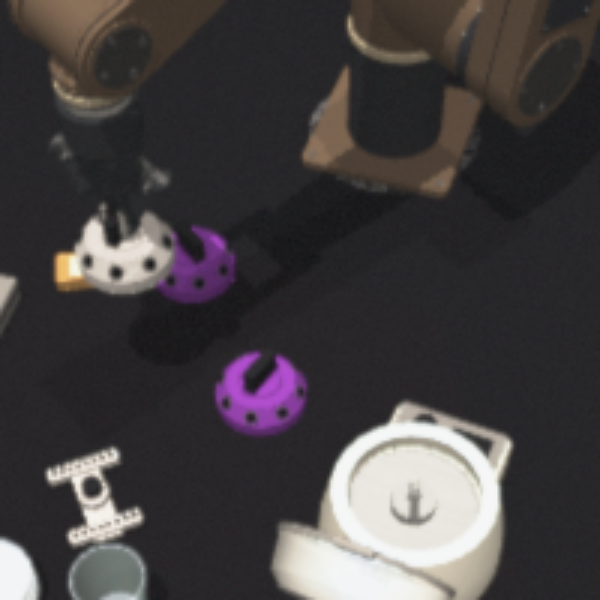

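The rotor is lifted level and gripped at the bar. The rotor rim in the wrist image is at (315,152..). Next I'll find where its axis lies in the tool frame.

```bash
python3 - <<'E'
from h import *
from scipy.optimize import least_squares
t=cv2.imread("pics/w4.png");g=t.min(2)
tool={"tcp_rot":[0,0,0,1],"eef_pos":np.zeros(3)}
m=np.zeros_like(g);m[140:240,225:405]=g[140:240,225:405]>85
m=cv2.morphologyEx(m,cv2.MORPH_CLOSE,np.ones((5,5),np.uint8))
c=max(cv2.findContours(m,cv2.RETR_EXTERNAL,cv2.CHAIN_APPROX_NONE)[0],key=cv2.contourArea)[:,0].astype(float)
print(c.min(0),c.max(0))
for z in(.036,.040):
  for vmax in (185,205):
    P=ray("wrist",c[c[:,1]<vmax],z,tool)[:,:2]
    r=least_squares(lambda q:np.hypot(*(P-q[:2]).T)-.05,[0,0],loss="soft_l1",f_scale=.001).x
    r2=least_squares(lambda q:np.hypot(*(P-q[:2]).T)-q[2],[0,0,.05],loss="soft_l1",f_scale=.001).x
    print(z,vmax,r.round(4),r2.round(4))
E
```

```text
[236. 152.] [393. 239.]
0.036 185 [0.0006 0.0003] [0.0006 0.0002 0.0499]
0.036 205 [0.0006 0.0002] [0.0006 0.0008 0.0505]
0.04 185 [0.0006 0.0008] [0.0006 0.002  0.0511]
0.04 205 [0.0006 0.0007] [0.0006 0.0026 0.0516]
```

```bash
python3 -m jog '[{"grip":1,"xyz":[0.015,0.003,0],"dr":[0,0,0]},{"grip":1,"xyz":[0.045,0.010,0],"dr":[0,0,-0.02]},{"grip":1,"xyz":[0.085,0.019,0],"dr":[0,0,-0.07]},{"grip":1,"xyz":[0.125,0.028,0],"dr":[0,0,-0.14]},{"grip":1,"xyz":[0.165,0.037,0],"dr":[0,0,-0.21]},{"grip":1,"xyz":[0.205,0.046,0],"dr":[0,0,-0.28]},{"grip":1,"xyz":[0.245,0.055,0],"dr":[0,0,-0.34]},{"grip":1,"xyz":[0.285,0.064,0],"dr":[0,0,-0.39]},{"grip":1,"xyz":[0.32,0.0715,0],"dr":[0,0,-0.42]},{"grip":1,"xyz":[0.345,0.077,0],"dr":[0,0,-0.448]},{"grip":1,"xyz":[0.36,0.080,0],"dr":[0,0,-0.448]},{"grip":1,"xyz":[0.366,0.0814,0],"dr":[0,0,-0.448]}]' >/dev/null
python3 -m jog '[{"grip":1,"xyz":[0,0,0],"dr":[0,0,0]},{"grip":1,"xyz":[0,0,0],"dr":[0,0,0]},{"grip":1,"xyz":[0,0,0],"dr":[0,0,0]}]' >/dev/null
python3 -c "
from h import *
info(ctrl.get_state());info(ctrl.get_state())
cv2.imwrite('pics/t5.png',ctrl.read_camera('top')[:,:,::-1]);cv2.imwrite('pics/s5.png',ctrl.read_camera('scene')[:,:,::-1])
info(ctrl.get_state());
a=cv2.resize(cv2.imread('pics/t5.png')[110:250,200:340],(400,400));b=cv2.resize(cv2.imread('pics/s5.png')[150:290,290:430],(400,400));cv2.imwrite('pics/c5.png',np.hstack([a,b]))"
```

```text
t 6.4 p [0.5879 0.1871 0.2188] xang 106.81 z [-1.1e-03 -8.0e-04 -1.0e+00] F [ 0.3 -0.2 -2.9] op 0.154 q [ 0.14  0.17  1.74 -0.    1.23 -1.72]
t 6.4 p [0.5879 0.1871 0.2188] xang 106.81 z [-1.1e-03 -8.0e-04 -1.0e+00] F [ 0.3 -0.2 -2.9] op 0.154 q [ 0.14  0.17  1.74 -0.    1.23 -1.72]
t 6.5 p [0.5881 0.1872 0.2193] xang 106.8 z [-1.e-04 -4.e-04 -1.e+00] F [ 0.2  0.6 -2.4] op 0.154 q [ 0.14  0.17  1.74 -0.    1.23 -1.72]
```

View pics/c5.png

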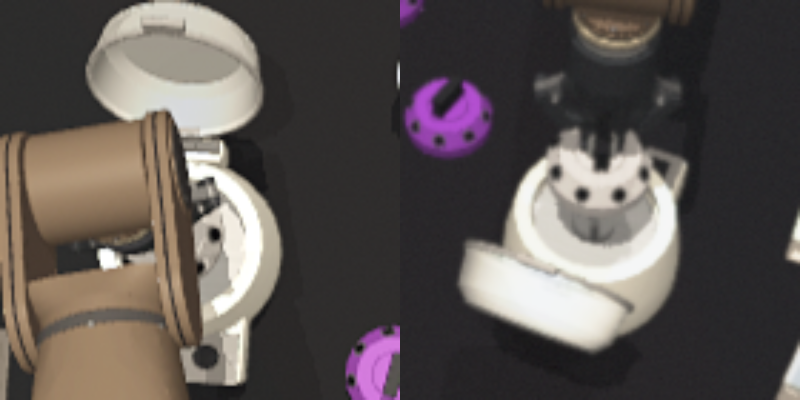

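In the crop the rotor hangs over the bowl, level, and the lid is clear of the gripper. I'll correct by 1–2 mm and descend to just above the tip.

```bash
python3 -m jog '[{"grip":1,"xyz":[0.0012,0,0.012],"dr":[0,0,0]},{"grip":1,"xyz":[0.0012,0,0.028],"dr":[0,0,0]},{"grip":1,"xyz":[0.0012,0,0.042],"dr":[0,0,0]},{"grip":1,"xyz":[0.0012,0,0.054],"dr":[0,0,0]},{"grip":1,"xyz":[0.0012,0,0.061],"dr":[0,0,0]},{"grip":1,"xyz":[0.0012,0,0.061],"dr":[0,0,0]},{"grip":1,"xyz":[0.0012,0,0.061],"dr":[0,0,0]}]' >/dev/null
python3 -c "
from h import *
info(ctrl.get_state())
b=cv2.resize(ctrl.read_camera('scene')[150:270,300:420,::-1],(600,600));cv2.imwrite('pics/s6.png',b);info(ctrl.get_state())"
```

```text
t 7.08 p [0.5877 0.1897 0.1575] xang 106.91 z [-1.2e-03 -2.0e-04 -1.0e+00] F [ 0.1  0.4 -2.5] op 0.151 q [ 0.15  0.23  1.78 -0.    1.13 -1.72]
t 7.13 p [0.5883 0.1898 0.1586] xang 106.91 z [ 7.e-04  1.e-04 -1.e+00] F [ 0.5  0.4 -1.8] op 0.156 q [ 0.15  0.23  1.78 -0.    1.13 -1.72]
```

View pics/s6.png

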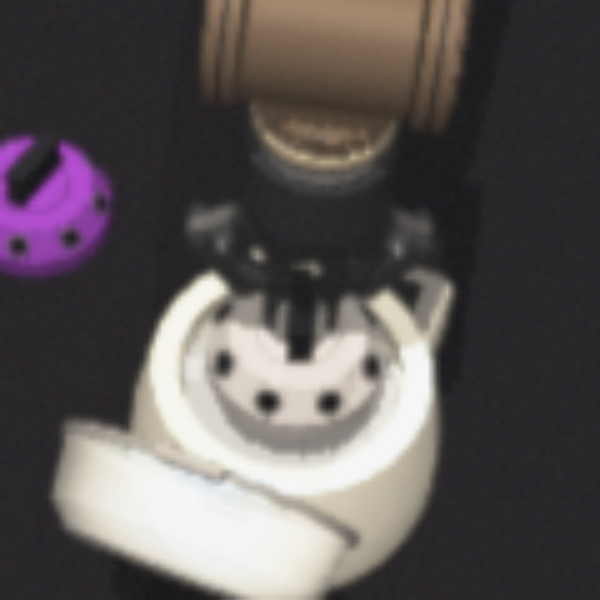

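The rotor is centred in the bowl opening just above the tip. I'll lower it in small steps.

```bash
python3 -m jog '[{"grip":1,"xyz":[0,0,0.003],"dr":[0,0,0]},{"grip":1,"xyz":[0,0,0.006],"dr":[0,0,0]},{"grip":1,"xyz":[0,0,0.006],"dr":[0,0,0]},{"grip":1,"xyz":[0,0,0.006],"dr":[0,0,0]}]'
python3 -m jog '[{"grip":1,"xyz":[0,0,0.003],"dr":[0,0,0]},{"grip":1,"xyz":[0,0,0.005],"dr":[0,0,0]},{"grip":1,"xyz":[0,0,0.005],"dr":[0,0,0]},{"grip":1,"xyz":[0,0,0.005],"dr":[0,0,0]}]'
```

```text
time: 7.47
eef_pos: [0.5879, 0.1899, 0.1522]
tcp_rot: [0.595, 0.803, -0.0, -0.0]
contact_force: [-0.3, 0.4, -2.7]
opening: 0.152
time: 7.8
eef_pos: [0.5877, 0.1898, 0.1469]
tcp_rot: [0.595, 0.803, -0.0, -0.0]
contact_force: [0.0, 0.4, -2.5]
opening: 0.15
```

```bash
python3 -m jog '[{"grip":1,"xyz":[0,0,0.003],"dr":[0,0,0]},{"grip":1,"xyz":[0,0,0.006],"dr":[0,0,0]},{"grip":1,"xyz":[0,0,0.006],"dr":[0,0,0]},{"grip":1,"xyz":[0,0,0.006],"dr":[0,0,0]}]'
python3 -m jog '[{"grip":1,"xyz":[0,0,0.002],"dr":[0,0,0]},{"grip":1,"xyz":[0,0,0.003],"dr":[0,0,0]},{"grip":1,"xyz":[0,0,0.003],"dr":[0,0,0]},{"grip":1,"xyz":[0,0,0.003],"dr":[0,0,0]}]'
```

```text
time: 8.13
eef_pos: [0.5876, 0.1898, 0.1407]
tcp_rot: [0.595, 0.803, -0.0, -0.0]
contact_force: [-0.3, 0.1, -1.6]
opening: 0.148
time: 8.47
eef_pos: [0.5879, 0.1898, 0.1381]
tcp_rot: [0.595, 0.803, -0.0, -0.0]
contact_force: [0.1, -0.4, -1.9]
opening: 0.154
```

```bash
python3 -m jog '[{"grip":1,"xyz":[0,0,0.001],"dr":[0,0,0]},{"grip":1,"xyz":[0,0,0.002],"dr":[0,0,0]},{"grip":1,"xyz":[0,0,0.002],"dr":[0,0,0]},{"grip":1,"xyz":[0,0,0.002],"dr":[0,0,0]}]'
python3 -m jog '[{"grip":1,"xyz":[0,0,0.001],"dr":[0,0,0]},{"grip":1,"xyz":[0,0,0.001],"dr":[0,0,0]},{"grip":1,"xyz":[0,0,0.001],"dr":[0,0,0]}]'
```

```text
time: 8.8
eef_pos: [0.5879, 0.1898, 0.1361]
tcp_rot: [0.595, 0.803, -0.0, -0.0]
contact_force: [0.6, -0.4, -2.8]
opening: 0.151
time: 9.05
eef_pos: [0.5879, 0.1898, 0.1351]
tcp_rot: [0.595, 0.803, -0.0, -0.0]
contact_force: [-0.1, 0.3, -2.2]
opening: 0.146
```

Either the tabs are about to make contact or they are already in the slot. I'll continue 1 mm at a time.

```bash
python3 -m jog '[{"grip":1,"xyz":[0,0,0.0005],"dr":[0,0,0]},{"grip":1,"xyz":[0,0,0.001],"dr":[0,0,0]},{"grip":1,"xyz":[0,0,0.001],"dr":[0,0,0]}]'
python3 -m jog '[{"grip":1,"xyz":[0,0,0.0005],"dr":[0,0,0]},{"grip":1,"xyz":[0,0,0.001],"dr":[0,0,0]},{"grip":1,"xyz":[0,0,0.001],"dr":[0,0,0]}]'
```

```text
time: 9.3
eef_pos: [0.5878, 0.1898, 0.1341]
tcp_rot: [0.595, 0.803, -0.0, -0.0]
contact_force: [-0.3, 0.1, -2.4]
opening: 0.149
time: 9.55
eef_pos: [0.5879, 0.1898, 0.1331]
tcp_rot: [0.595, 0.803, -0.0, -0.0]
contact_force: [0.1, -0.1, -2.3]
opening: 0.154
```

```bash
python3 -m jog '[{"grip":1,"xyz":[0,0,0.0005],"dr":[0,0,0]},{"grip":1,"xyz":[0,0,0.001],"dr":[0,0,0]},{"grip":1,"xyz":[0,0,0.001],"dr":[0,0,0]}]'
python3 -m jog '[{"grip":1,"xyz":[0,0,0.0005],"dr":[0,0,0]},{"grip":1,"xyz":[0,0,0.001],"dr":[0,0,0]},{"grip":1,"xyz":[0,0,0.001],"dr":[0,0,0]}]'
```

```text
time: 9.8
eef_pos: [0.5879, 0.1898, 0.1321]
tcp_rot: [0.595, 0.803, -0.0, -0.0]
contact_force: [0.5, 0.6, -2.5]
opening: 0.151
time: 10.05
eef_pos: [0.5879, 0.1898, 0.1312]
tcp_rot: [0.595, 0.803, 0.0, 0.0]
contact_force: [0.6, 0.5, -2.3]
opening: 0.15
```

```bash
python3 -m jog '[{"grip":1,"xyz":[0,0,0.0003],"dr":[0,0,0]},{"grip":1,"xyz":[0,0,0.0005],"dr":[0,0,0]},{"grip":1,"xyz":[0,0,0.0005],"dr":[0,0,0]}]'
python3 -m jog '[{"grip":1,"xyz":[0,0,0.0003],"dr":[0,0,0]},{"grip":1,"xyz":[0,0,0.0005],"dr":[0,0,0]},{"grip":1,"xyz":[0,0,0.0005],"dr":[0,0,0]}]'
```

```text
time: 10.3
eef_pos: [0.588, 0.1898, 0.1311]
tcp_rot: [0.595, 0.803, 0.0, 0.0]
contact_force: [-1.3, 0.1, -0.3]
opening: 0.151
time: 10.55
eef_pos: [0.5881, 0.1898, 0.1311]
tcp_rot: [0.595, 0.803, 0.0, 0.0]
contact_force: [-3.2, -0.9, 3.9]
opening: 0.153
```

Contact came at TCP z 0.131, so the rotor's origin is at 0.091, the home height. I'll unload, release, and check before rising.

```bash
python3 -m jog '[{"grip":1,"xyz":[0,0,-0.0006],"dr":[0,0,0]},{"grip":1,"xyz":[0,0,-0.0006],"dr":[0,0,0]},{"grip":0.8,"xyz":[0,0,-0.0006],"dr":[0,0,0]},{"grip":0.7,"xyz":[0,0,-0.0006],"dr":[0,0,0]},{"grip":0.6,"xyz":[0,0,-0.0006],"dr":[0,0,0]},{"grip":0.5,"xyz":[0,0,-0.0006],"dr":[0,0,0]},{"grip":0.5,"xyz":[0,0,-0.0006],"dr":[0,0,0]},{"grip":0.5,"xyz":[0,0,-0.0006],"dr":[0,0,0]}]'
python3 -c "
from h import *
cv2.imwrite('pics/w7.png',ctrl.read_camera('wrist')[:,:,::-1])
cv2.imwrite('pics/s7.png',cv2.resize(ctrl.read_camera('scene')[150:270,300:420,::-1],(600,600)))"
```

```text
time: 11.22
eef_pos: [0.588, 0.1898, 0.1307]
tcp_rot: [0.595, 0.803, 0.0, 0.0]
contact_force: [-0.3, -0.9, 0.2]
opening: 0.503
```

View pics/w7.png

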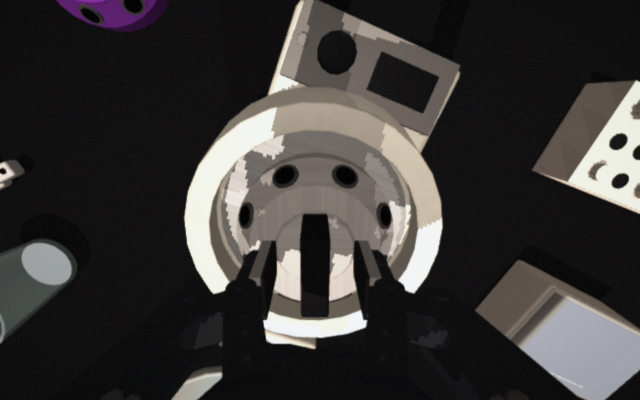

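The jaws are free of the bar, which is at (315,265), and the rotor has not moved. I'll rise straight up.

```bash
python3 -m jog '[{"grip":0.5,"xyz":[0,0,-0.01],"dr":[0,0,0]},{"grip":0.5,"xyz":[0,0,-0.025],"dr":[0,0,0]},{"grip":0.5,"xyz":[0,0,-0.045],"dr":[0,0,0]},{"grip":0.5,"xyz":[0,0,-0.07],"dr":[0,0,0]},{"grip":0.5,"xyz":[0,0,-0.09],"dr":[0,0,0]},{"grip":0.5,"xyz":[0,0,-0.1],"dr":[0,0,0]},{"grip":0.5,"xyz":[0,-0.03,-0.1],"dr":[0,0,0]},{"grip":0.5,"xyz":[0,-0.03,-0.1],"dr":[0,0,0]},{"grip":0.5,"xyz":[0,-0.03,-0.1],"dr":[0,0,0]},{"grip":0.5,"xyz":[0,-0.03,-0.1],"dr":[0,0,0]}]'
python3 - <<'E'
from h import *
s=ctrl.get_state();im=ctrl.read_camera('wrist')[:,:,::-1];cv2.imwrite('pics/w8.png',im);info(s)
sc=ctrl.read_camera('scene')[:,:,::-1];cv2.imwrite('pics/s8f.png',sc);cv2.imwrite('pics/s8.png',cv2.resize(sc[150:270,300:420],(600,600)))
a=np.radians(16.9)
for z in(.091,.096):
    C=np.array([.5879,.189,z+.066])
    for n in("wrist","scene"): print(z,n,proj(n,[C,C+.022*np.array([np.cos(a),np.sin(a),0]),C-.022*np.array([np.cos(a),np.sin(a),0])],s).round(1).tolist())
E
```

```text
time: 12.15
eef_pos: [0.5594, 0.1811, 0.2308]
tcp_rot: [0.595, 0.803, 0.0, 0.0]
contact_force: [-0.1, -0.2, 0.7]
opening: 0.498
t 12.15 p [0.5594 0.1811 0.2308] xang 106.91 z [ 4.e-04  1.e-04 -1.e+00] F [-0.1 -0.2  0.7] op 0.498 q [ 0.14  0.1   1.8   0.    1.25 -1.73]
0.091 wrist [[313.3, 238.2], [313.3, 261.1], [313.3, 213.9]]
0.091 scene [[359.0, 214.3], [359.2, 221.1], [358.9, 207.7]]
0.096 wrist [[313.3, 241.0], [313.3, 264.2], [313.2, 216.3]]
0.096 scene [[359.2, 213.3], [359.3, 220.1], [359.0, 206.7]]
```

View pics/w8.png

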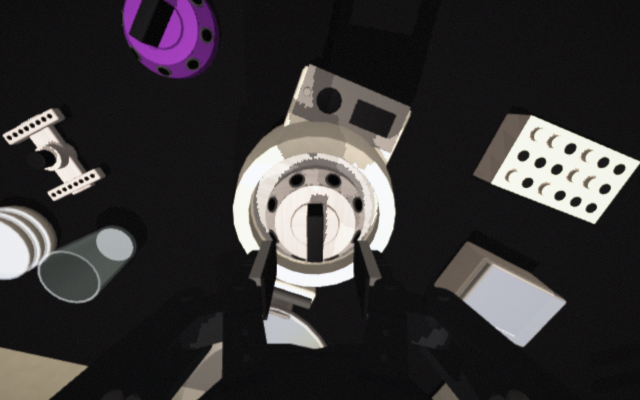

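View pics/s8.png

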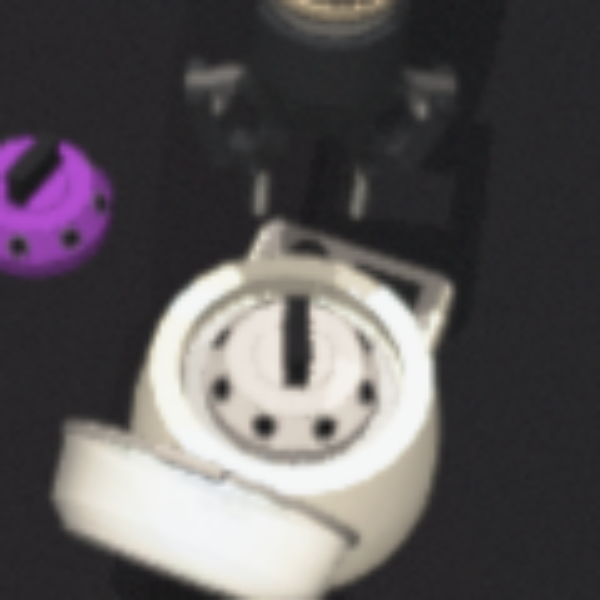

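The rotor sits centred and level in the bowl, with its bar at (315,235) in line with the slot. The gripper is clear and nothing else has moved. One last numeric check on height, then I'll hand in.

```bash
python3 - <<'E'
from h import *
t=cv2.imread('pics/w8.png');g=t.min(2)
print("bar dark rows in col 315:",[v for v in range(195,275) if g[v,315]<60][::60] ,max(v for v in range(200,268) if g[v,315]<60), "widths row250",[u for u in range(295,335) if g[250,u]<60][0:1],[u for u in range(295,335) if g[250,u]<60][-1:])
a,b=cv2.imread("pics/top0.png").astype(int),ctrl.read_camera("top")[:,:,::-1].astype(int)
d=(abs(a-b).max(2)>60).astype(np.uint8);n,l,st,c=cv2.connectedComponentsWithStats(d)
print([(st[i].tolist()) for i in range(1,n) if st[i,4]>25])
E
```

```text
bar dark rows in col 315: [204] 261 widths row250 [308] [321]
[[200, 162, 85, 238, 14114], [369, 224, 35, 35, 777], [2, 310, 17, 13, 27], [0, 314, 13, 20, 113], [9, 323, 56, 77, 2901], [329, 397, 17, 3, 34]]
```

The far edge of the bar top is at row 261. A fully home rotor should give 261.1, and one resting 5 mm high should give 264.2. In the top view only the rotor and the arm have changed.

```bash
python3 -c "
from plant import ctrl
print(ctrl.sign_off())"
```

```text
the job is handed in; nothing more can be done
None
```

The silver eight-hole rotor is on the spindle, fully home and level, and the gripper has let go and moved clear. I handed the job in after about 12 s of robot time. No verdict is reported.

- **Fitting:** I measured the slot angle from the wrist camera as about 17° from the world x axis. I lined the lift bar up with it before lowering, so the tabs dropped straight into the keyways and no turning was needed.
- **Force:** There was no resistance on the way down. The hub met the collar with the rotor's origin at about 91 mm, the home height, and a light touch of some 6 N.
- **Height check after release:** The edge of the bar top is at image row 261. A fully home rotor predicts 261.1, and one resting on its tabs predicts 264.2.
- **Everything else:** In the top view, only the rotor and arm changed; where the arm hides the bench, this could not be checked.
- **Disagreements:** The estimates of the bar's angle before the grasp differed by about 2°. The arm's reported position was 1–2 mm off what I had commanded. Neither affected the fit, and none of the checks failed.

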